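# Nudge the stop slide to the mark, then set the dish against it

### The arm

A 7-joint arm with a two-finger parallel gripper is mounted at the origin on a cart in front of the work surface, level with it; the furniture and walls round the work are solid. World frame = base frame: x ahead of the robot, y to its left, z up, the work surface at z = 0. Lengths are in m, angles in rad, forces in N, time in s.
With the tool pointing down it reaches from about 0.35 to 0.9 m from the base axis. Payload 8.1 kg.
Tool frame: the origin (TCP) lies at the very end of the fingers, on their centre line; the grasp point (between the pads) lies 19 mm behind it; y points along the fingers, x is the direction in which the jaws open and shut, and the axes are right-handed (so a half turn about y gives the same grasp; the last joint's range is limited). The gripper opens to 92 mm and grips with 3 to 60 N. Pads are 19 mm wide; open, the fingers measure 130 mm over their backs; the gripper's body (75 mm by 190 mm) begins 47 mm behind the grasp point.
Start: joints at [1.102, 0.434, 0.025, 1.573, -0.012, 1.134, -0.075], TCP at [0.224, -0.584, 0.227] pointing down, gripper open.
Joint ranges: [-2.62, 2.62], [-0.44, 2.09], [-1.27, 1.32], [0.08, 2.57], [-1.32, 4.46], [0.12, 2], [-2.74, 2.74]. Speed limits (rad/s): [2.22, 2.22, 3.01, 3.01, 3.14, 3.14, 3.14].

### API

Orientations are given as a rotation vector (axis times angle).
In Python, from cell import arm, imaging gives the robot as it stands. The module is installed in compiled form; this text tells all that it offers.
- The arm moves only by the tool send_rows, never from a script. Its argument "steps" is a list of rows, each a list of 5 numbers: the opening, from 0 (shut) to 1 (fully open), then the shift along the tool's x, y, z in cm, then the turn about the tool's y in rad. In form: [[jaw, x, y, z, roll], ...]. A call has 1 to 20 rows; each row is the pose to reach, as a shift and turn from the pose commanded when the call began, along the tool's axes at that moment; what a row does not reach only later rows make up. A row lasts 1/8 s, in which the tool goes at most 62.5 mm and 10.7 degrees, less where a joint would pass 70% of its speed; a pose out of reach is approached as far as the arm can. A call with a gripper value outside its range is refused whole. The fingers move at their own pace and stop on an object; "squeeze" is the grip in N (left out, the last holds). Time passes only in rows, so rows that repeat a pose let the fingers close. It gives the time, the measured TCP pose, the force and the opening at its end, in the units of the state.
- arm.observe(): the state, without advancing time (a new reading comes with each control period).
- imaging.get_image(name): name is "side" or "top" or "wrist"; returns the picture (480x640x3 uint8, blue, green, red); there is no depth.
- imaging.camera_params(name): a dict with "camera_matrix" (3x3 intrinsics, pixels), "distortion" ([k1, k2, p1, p2, k3] as OpenCV has them; the pictures are not rectified), "position" and "orientation" of the camera in the world; the wrist camera has in their place "mount" (4x4, takes a point from camera to tool coordinates, whose origin is the TCP and whose axes are the tool frame's). Camera axes: x right, y down, z forward; pixel columns grow to the right and rows downward; lengths in m; the calibration is good to about 2 mm. A picture is of the moment at which its call begins: read the wrist's pose just before it. camera_params takes no time and is no camera call.
- arm.sign_off(): hands the job in, once; it reports no verdict.
The state is a dict: "clock": time; "joints": joint angles; "dq": joint speeds; "joint_efforts": joint torques, N m; "position": TCP position; "ee_rot": TCP orientation; "force": force on the tool from outside, world axes, zero at the start; "ft_torque": the same for the moment, N m; "width": opening from 0.0 (shut) to 1.0 (fully open).
Only numpy, scipy, OpenCV 4.12 (cv2) and the standard library are available. Lean on these libraries where they do the work, as an engineer would, in place of code of your own. Each camera call takes 0.05 s, during which the arm holds its last target.

### The job

Set up the dish stage: nudge the stiff blue stop slide along the rail, in small pushes against its black rubber end, until its black pointer stands on the red mark clip, without ever running past the red and without shifting the clip. Then pick up the round lidded metal dish and stand it flat on the stage close up against the bare steel face of the stop (touching or a few millimetres off), about half-way across the stage, leave it there and let the pointer stay on the red.

Things in the scene. Friction and masses are not known exactly. Their poses are not given: they have to be found in the camera images.
- stage: Fixed aluminium stage plate on the worktop, 140 mm along its x, 320 mm along its y, 12 mm thick; origin under its centre on the worktop, z up. Its position and yaw differ from run to run. The slide moves along the stage's y. A white scale strip lies along its front (-x) edge and a steel guide strip 3 mm high along its rear edge (x = 58 to 66 mm).
- stop_slide: Blue stop slide on the stage, a block 90 mm long along y (from y = -45 to +45 mm of its origin) and 100 mm across (x = -42 to +58 mm), its top 43.5 mm over the worktop. It slides only along the stage's y, 190 mm of travel, and never lifts off. Stiff: about 7 N of friction; it stays where it is left and does not coast or spring back. It always starts on the -y side of the mark and must be pushed in +y. Origin on the worktop level under the block; axes parallel to the stage's.
- push_pad (a point): Centre of the black rubber pad on the -y end face of the stop slide, 27.5 mm over the worktop; the pad is 96 mm along x and 26 mm high. Push here in the stage's +y, for instance with shut fingers.
- pointer (a point): Tip of the stop slide's black pointer, 3 mm wide, on its front (-x) side, half-way along the block, 18 mm over the worktop. Its y against mark, along the stage's y, says how far there is to go.
- mark (a point): Centre of the red mark clip (10 mm wide along the stage's y, so the red reaches 5 mm either side of this point) on the scale at the stage's front edge, on its upper face 15 mm over the worktop. Clamped to the stage, 40 to 130 mm ahead (+y) of the pointer at the start; it must not be shifted. Axes parallel to the stage's.
- stop_face (a point): Foot of the bare steel +y end face of the stop slide, at the height of the stage's top (12 mm over the worktop) and half-way across the stage (its x = 0). Axes parallel to the stage's, +y pointing away from the face. The face is 26 mm high and reaches from x = -40 to +56 mm.
- dish_centre (a point): Centre, half-way up, of the round metal dish with its lid on: 57 mm in diameter, 24 mm high, 0.05 to 0.12 kg, loose, standing on the worktop to the left of the stage. Lid and dish move as one; grip it across its diameter from above.
Not all that is in view belongs to the job. Of the things like the part that bears dish_centre, leave any that is green or turquoise; of the rest the smaller one is meant.

How it is judged:
By the outcome, as a careful person would: the job done as asked, in the order asked, and still so for the second after the job is handed in, with the robot touching nothing.
It also fails if it takes over 54 s, if anything falls off the work surface, if the arm or the gripper's body presses on something with over 40 N, if the wrist force passes 120 N, or if a joint passes its speed limit or range.

## Working session

There is one attempt and no reset: what is moved stays moved. The work goes in short steps, Python scripts to look and compute and a tool call to move; the robot and the scene stay as the last step left them, time stands still between calls to the robot, and variables do not carry over. Pictures are saved under pics/ and viewed, and the job is handed in when it is done.

Besides the shell and the picture viewer there is one more tool, called after "Emit:" as a command line: name --pt "numbers of a row" for each row, then --argument value for the rest. send_rows: Moves the arm, as the interface text tells. Its arguments: {"type":"object","properties":{"steps":{"type":"array","items":{"type":"array","items":{"type":"number"}}},"squeeze":{"type":"number"}},"required":["steps"]}

```bash
mkdir -p pics; python3 - <<'E'
from cell import arm, imaging
import cv2
s=arm.observe(); print(s)
for n in ("side","top","wrist"):
    cv2.imwrite(f"pics/{n}0.png",imaging.get_image(n)); print(n,imaging.camera_params(n))
E
```

```text
{'clock': 0.0, 'joints': array([ 1.10243905,  0.43522262,  0.02496306,  1.57410537, -0.01157256,
        1.13401478, -0.075105  ]), 'dq': array([ 9.20900938e-04, -2.12008651e-03, -4.19960481e-05, -2.39902622e-04,
        3.00842301e-04, -5.78040722e-04, -3.74324633e-04]), 'joint_efforts': array([ 1.52624921e-04, -6.67844296e+01,  9.85014103e-01, -3.14468873e+01,
       -6.05900749e-02,  4.26844438e-02,  1.00656657e-04]), 'position': array([ 0.22329053, -0.58319172,  0.22594191]), 'ee_rot': array([-1.35951659,  0.93678701, -0.93445947]), 'force': array([ 0.18701799,  0.12473697, -0.8954846 ]), 'ft_torque': array([-0.04969038, -0.00129632, -0.01277615]), 'width': 0.9998767543856875}
side {'camera_matrix': array([[547.8238346 ,   0.        , 309.90777018],
       [  0.        , 547.8238346 , 234.88521885],
       [  0.        ,   0.        ,   1.        ]]), 'distortion': array([-0.10881726,  0.        ,  0.        ,  0.        ,  0.        ]), 'position': array([0.37792341, 1.0241496 , 0.46561924]), 'orientation': array([-0.17915711,  2.5604406 , -1.71196704])}
top {'camera_matrix': ar
[... 268 characters left out ...]
17, 0.09120281, 0.90764189]), 'orientation': array([-2.18685262,  2.20404356, -0.09764245])}
wrist {'camera_matrix': array([[387.75077401,   0.        , 320.71970215],
       [  0.        , 387.75077401, 236.97286661],
       [  0.        ,   0.        ,   1.        ]]), 'distortion': array([-0.079469,  0.      ,  0.      ,  0.      ,  0.      ]), 'mount': array([[ 9.99999689e-01, -7.63519467e-04, -1.98485899e-04,
         4.26037996e-04],
       [-2.56976545e-05, -2.82991989e-01,  9.59122272e-01,
        -1.57786813e-01],
       [-7.88478446e-04, -9.59121969e-01, -2.82991921e-01,
         7.62498227e-02],
       [ 0.00000000e+00,  0.00000000e+00,  0.00000000e+00,
         1.00000000e+00]])}
```

View pics/top0.png

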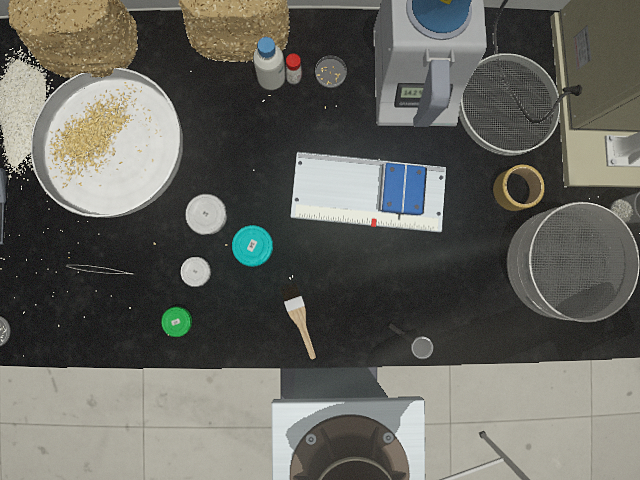

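View pics/side0.png

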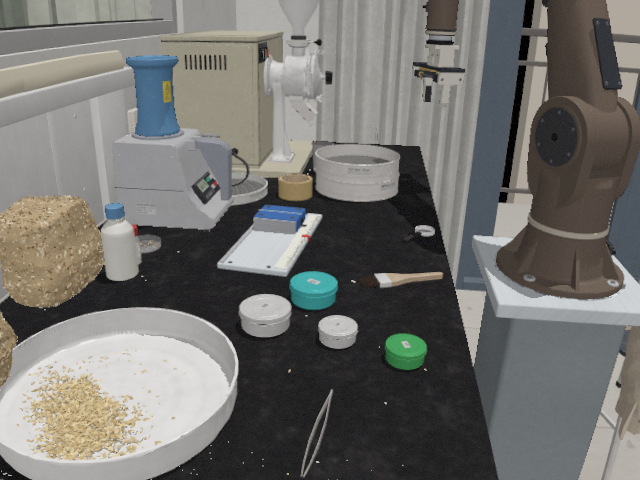

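```bash
python3 - <<'E'
from scipy.spatial.transform import Rotation as R
print(R.from_rotvec([-1.35951659,  0.93678701, -0.93445947]).as_matrix().round(3))
E
```

```text
[[ 0.358 -0.001  0.934]
 [-0.934  0.001  0.358]
 [-0.002 -1.    -0.   ]]
```

```bash
cat > h.py <<'E'
import numpy as np, cv2
from scipy.spatial.transform import Rotation as R
from cell import arm, imaging
def pose(name,s=None):
    p=imaging.camera_params(name)
    if name=="wrist":
        M=np.array(p["mount"]); Rt=R.from_rotvec(s["ee_rot"]).as_matrix()
        return p, Rt@M[:3,:3], Rt@M[:3,3]+s["position"]
    return p, R.from_rotvec(p["orientation"]).as_matrix(), np.array(p["position"])
def cast(P,px,z):
    p,Rm,t=P
    u=cv2.undistortPoints(np.array(px,float).reshape(-1,1,2),p["camera_matrix"],p["distortion"])[:,0]
    d=np.c_[u,np.ones(len(u))]@Rm.T
    return t+d*((z-t[2])/d[:,2])[:,None]
def proj(P,X):
    p,Rm,t=P
    return cv2.projectPoints((np.array(X,float).reshape(-1,3)-t)@Rm,np.zeros(3),np.zeros(3),p["camera_matrix"],p["distortion"])[0][:,0]
E
python3 - <<'E'
from h import *
im=cv2.imread("pics/top0.png"); P=pose("top")
hsv=cv2.cvtColor(im,cv2.COLOR_BGR2HSV); H,S,V=cv2.split(hsv)
red=((H<8)|(H>172))&(S>140)&(V>90)
blue=(H>100)&(H<125)&(S>120)
def blobs(m,nm,z,box):
    n,l,st,c=cv2.connectedComponentsWithStats(m.astype(np.uint8))
    for i in range(1,n):
        if st[i,4]>12 and box[0]<c[i][0]<box[2] and box[1]<c[i][1]<box[3]: print(nm,st[i],c[i].round(2),cast(P,c[i],z)[0].round(4))
blobs(red,"red",.015,(280,140,460,240))
blobs(blue,"blue",.0435,(280,140,460,240))
# stage bounding quad : bright or blue region
m=((V>110)).astype(np.uint8); m[:, :285]=0; m[:,455:]=0; m[:145]=0; m[240:]=0
m=cv2.morphologyEx(m,cv2.MORPH_CLOSE,np.ones((5,5)))
c=max(cv2.findContours(m,0,2)[0],key=cv2.contourArea)
r=cv2.minAreaRect(c); print(r); b=cv2.boxPoints(r); print(b,cast(P,b,.012).round(4)); W=cast(P,c.reshape(-1,2),.012)[:,:2]
r=cv2.minAreaRect(W.astype(np.float32)); print(r)
# metal dish
g=(V>120); n,l,st,c=cv2.connectedComponentsWithStats(g.astype(np.uint8))
for i in range(1,n):
    if 170<c[i][0]<240 and 180<c[i][1]<340 and st[i,4]>200: print("dish",st[i],c[i],cast(P,c[i],.024)[0])
cv2.imwrite("pics/z.png",cv2.resize(im[145:240,285:455],None,fx=4.5,fy=4.5,interpolation=cv2.INTER_CUBIC))
E
```

```text
red [371 219   5   8  35] [373.29 222.71] [ 0.5171 -0.0552  0.015 ]
blue [382 163  23  50 875] [393.25 187.47] [ 0.5855 -0.0928  0.0435]
blue [404 165  22  50 867] [414.09 189.85] [ 0.5806 -0.1355  0.0435]
((368.4438171386719, 191.87982177734375), (151.835693359375, 67.45562744140625), 5.403791904449463)
[[289.68707 218.30823]
 [296.03967 151.1524 ]
 [447.20056 165.45142]
 [440.84796 232.60724]] [[ 0.5276  0.1183  0.012 ]
 [ 0.6701  0.1044  0.012 ]
 [ 0.6395 -0.2171  0.012 ]
 [ 0.4959 -0.1983  0.012 ]]
((0.5830603241920471, -0.04777826368808746), (0.3193132281303406, 0.1436605453491211), 84.2141342163086)
dish [ 186  194   40   40 1282] [205.42121685 213.84633385] [0.53658114 0.29079058 0.024     ]
dish [181 257  29  29 683] [194.84626647 271.17569546] [0.41933786 0.31140189 0.024     ]
dish [162 307  28  30 664] [175.52259036 321.71987952] [0.31731321 0.35031336 0.024     ]
```

View pics/z.png

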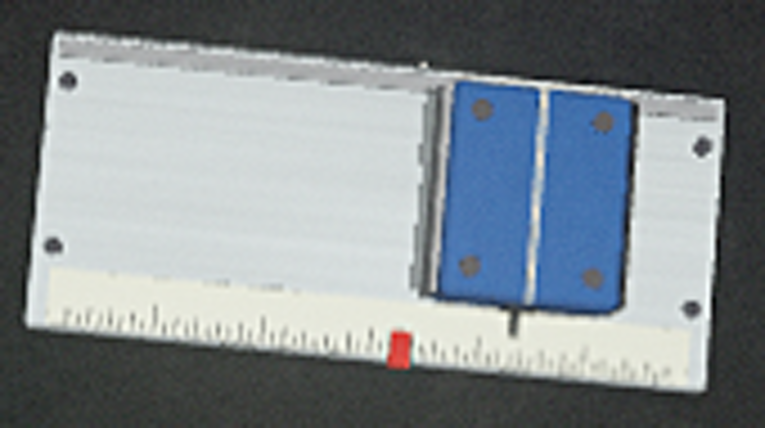

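Emit:
send_rows --pt "0 -22.8 2.6 45.6 -1.108" --pt "0 -22.8 2.6 45.6 -1.108" --pt "0 -22.8 2.6 45.6 -1.108" --pt "0 -22.8 2.6 45.6 -1.108" --pt "0 -22.8 2.6 45.6 -1.108" --pt "0 -22.8 2.6 45.6 -1.108" --pt "0 -22.8 2.6 45.6 -1.108" --pt "0 -22.8 2.6 45.6 -1.108" --pt "0 -22.8 2.6 45.6 -1.108" --pt "0 -22.8 2.6 45.6 -1.108" --pt "0 -22.8 2.6 45.6 -1.108" --pt "0 -22.8 2.6 45.6 -1.108"

```text
clock: 1.65
position: [0.5669, -0.2095, 0.2008]
ee_rot: [-1.57, 0.079, -0.078]
force: [-0.5, 0.2, -0.0]
width: 0.005
```

```bash
python3 - <<'E'
from h import *
import json
s=arm.observe(); print(s["clock"],s["position"],s["force"],R.from_rotvec(s["ee_rot"]).as_matrix().round(3))
im=imaging.get_image("wrist"); cv2.imwrite("pics/w1.png",im); np.savez("s1.npz",position=s["position"],ee_rot=s["ee_rot"])
im=imaging.get_image("top"); cv2.imwrite("pics/t1.png",im)
E
```

```text
1.65 [ 0.56685251 -0.20953689  0.20083376] [-0.4945787   0.20052084 -0.02879532] [[ 0.995 -0.     0.1  ]
 [-0.1   -0.001  0.995]
 [-0.    -1.    -0.001]]
```

View pics/w1.png

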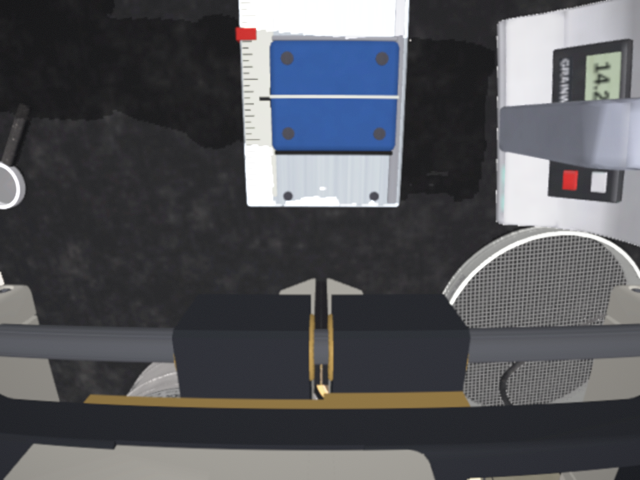

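View pics/t1.png

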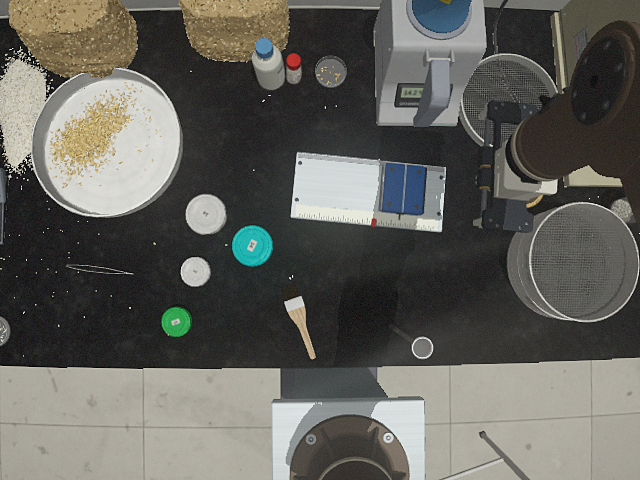

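```bash
python3 - <<'E'
from h import *
s=dict(np.load("s1.npz")); P=pose("wrist",s); im=cv2.imread("pics/w1.png")
hsv=cv2.cvtColor(im,cv2.COLOR_BGR2HSV); H,S,V=cv2.split(hsv)
print("tcp px",proj(P,s["position"]))
red=(((H<8)|(H>172))&(S>140)&(V>90)); red[60:]=0
ys,xs=np.nonzero(red); print("red px",xs.min(),xs.max(),ys.min(),ys.max())
M=cast(P,[(xs.mean(),ys.mean())],.015)[0]
# stage front edge & bottom corners
g=cv2.cvtColor(im,cv2.COLOR_BGR2GRAY)
m=(g>100).astype(np.uint8); 
L=[];Rr=[]
for y in range(110,195,3):
    row=np.nonzero(m[y,225:440])[0]+225; L.append((row.min(),y)); Rr.append((row.max()+1,y))
WL=cast(P,L,.012);WR=cast(P,Rr,.012)
for W in(WL,WR):
    vx,vy,x0,y0=cv2.fitLine(W[:,:2].astype(np.float32),cv2.DIST_HUBER,0,.01,.01).ravel(); print("edge",vx,vy,x0,y0,np.degrees(np.arctan2(-vx,vy)))
B=cast(P,[(x,np.nonzero(m[150:240,x])[0].max()+151) for x in range(255,395,10)],.012)
print("bottom",B.round(4)[[0,-1]], cast(P,[(248,206),(400,206)],.012).round(4))
ptr=cast(P,[(262,98.5)],.018)[0]; print("mark",M.round(4),"ptr",ptr.round(4))
blue=(H>100)&(H<125)&(S>120); n=np.nonzero(blue); print("blue",n[1].min(),n[1].max(),n[0].min(),n[0].max())
print("pad top edge",cast(P,[(275,152.5),(392,152.5)],.0405))
for z in(0,.1,.2): print("mill",cast(P,[(498,100),(500,220)],z).round(3))
cv2.imwrite("pics/z1.png",cv2.resize(im[0:210,225:425],None,fx=2.8,fy=2.8,interpolation=cv2.INTER_CUBIC))
E
```

```text
tcp px [[321.00452128 300.21927697]]
red px 235 255 27 41
edge 0.11761305 0.9930595 0.50570655 -0.14341763 -6.7543645
edge 0.10473459 0.9945002 0.6444649 -0.1585633 -6.011875
bottom [[ 0.5072 -0.2014  0.012 ]
 [ 0.6254 -0.2143  0.012 ]] [[ 0.501  -0.1998  0.012 ]
 [ 0.6392 -0.2138  0.012 ]]
mark [ 0.5197 -0.0561  0.015 ] ptr [ 0.5275 -0.1088  0.018 ]
blue 271 398 41 150
pad top edge [[ 0.53536983 -0.15299172  0.0405    ]
 [ 0.62945426 -0.16238229  0.0405    ]]
mill [[ 0.735 -0.128  0.   ]
 [ 0.738 -0.24   0.   ]]
mill [[ 0.69  -0.13   0.1  ]
 [ 0.693 -0.21   0.1  ]]
mill [[ 0.645 -0.131  0.2  ]
 [ 0.647 -0.181  0.2  ]]
```

View pics/z1.png

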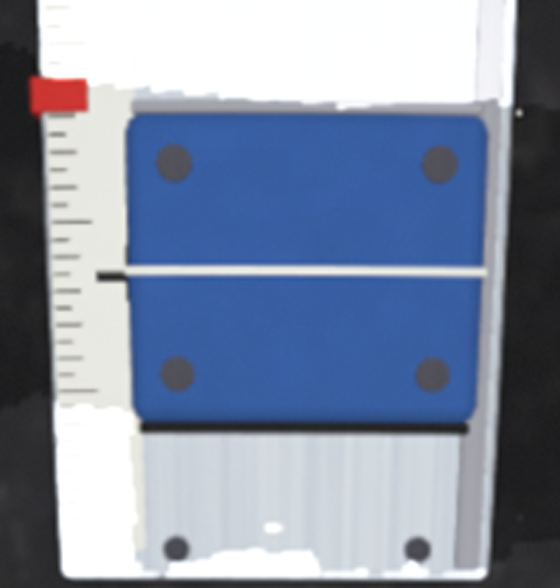

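Emit:
send_rows --pt "0 -2 6 0 0" --pt "0 -2 12 0 0" --pt "0 -2 16 0 0" --pt "0 -2 17.8 1 0" --pt "0 -2 17.8 2.5 0" --pt "0 -2 17.8 3.5 0" --pt "0 -2 17.8 3.8 0" --pt "0 -2 17.8 3.8 0"

```text
clock: 2.75
position: [0.5522, -0.1681, 0.0237]
ee_rot: [-1.57, 0.075, -0.077]
force: [-0.5, -0.3, -0.5]
width: 0.007
```

```bash
cat > look.py <<'E'
import sys
from h import *
s=arm.observe(); print(s["clock"],s["position"].round(4),s["force"].round(2), "y_st",s["position"][:2]@[.1,.995])
n=sys.argv[1]; im=imaging.get_image("wrist"); cv2.imwrite(f"pics/{n}.png",im); np.savez(f"{n}.npz",position=s["position"],ee_rot=s["ee_rot"])
E
python3 look.py w2
```

```text
2.75 [ 0.5522 -0.1681  0.0237] [-0.49 -0.33 -0.5 ] y_st -0.1120718198713061
```

View pics/w2.png

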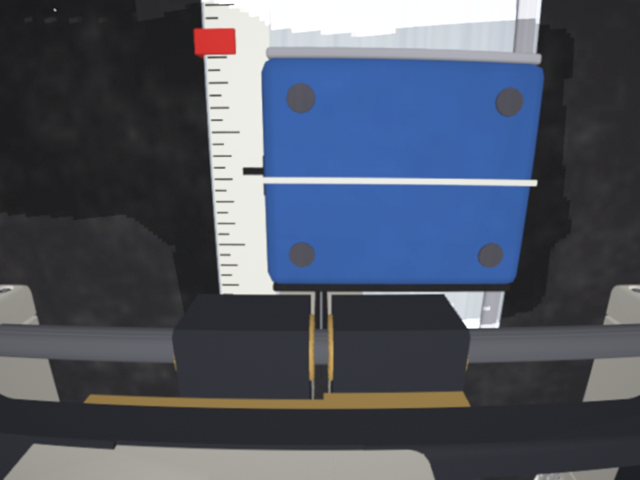

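```bash
cat > meas.py <<'E'
import sys
from h import *
n=sys.argv[1]; s=dict(np.load(n+".npz")); P=pose("wrist",s); im=cv2.imread(f"pics/{n}.png")
H,S,V=cv2.split(cv2.cvtColor(im,cv2.COLOR_BGR2HSV))
red=(((H<8)|(H>172))&(S>140)&(V>90)).astype(np.uint8)
k,l,st,c=cv2.connectedComponentsWithStats(red); i=1+np.argmax(st[1:,4]); 
x,y,w,h,_=st[i]; print("red box",st[i],c[i])
ev=np.array([.1,.995])
cy=lambda p,z: cast(P,[p],z)[0][:2]@ev
mk=cy(c[i],.015); print("red edges",cy((x+w/2,y),.015)-mk,cy((x+w/2,y+h),.015)-mk)
# pointer: dark in columns between red right and blue left
b=((H>100)&(H<125)&(S>120)); xl=np.nonzero(b.sum(0)>60)[0].min()
d=(V<70)
cols=range(xl-14,xl-5); best=[]
for q in cols:
    r=np.nonzero(d[:300,q])[0]
    if len(r): best.append((q,r.min(),r.max()))
print(best)
r=np.mean([(a+bb)/2+0 for _,a,bb in best]); pt=cy((xl-10,r),.018)
print("pointer row",r,"gap mm",(mk-pt)*1e3,"world mark",cast(P,[c[i]],.015)[0])
E
python3 meas.py w2; python3 meas.py w1
```

```text
red box [ 193   28   42   30 1057] [213.3755913   41.14569536]
red edges 0.0049351466339753874 -0.006403890100932411
[(250, np.int64(168), np.int64(299)), (251, np.int64(168), np.int64(299)), (252, np.int64(168), np.int64(299)), (253, np.int64(168), np.int64(299)), (254, np.int64(168), np.int64(299)), (255, np.int64(169), np.int64(299)), (256, np.int64(169), np.int64(299)), (257, np.int64(169), np.int64(299)), (258, np.int64(169), np.int64(299))]
pointer row 233.72222222222223 gap mm 79.05351102455317 world mark [ 0.5200851  -0.05608262  0.015     ]Traceback (most recent call last):
  File "meas.py", line 3, in <module>
    n=sys.argv[1]; s=dict(np.load(n+".npz")); P=pose("wrist",s); im=cv2.imread(f"pics/{n}.png")
                          ~~~~~~~^^^^^^^^^^
    fid = stack.enter_context(open(os.fspath(file), "rb"))
                              ~~~~^^^^^^^^^^^^^^^^^^^^^^^
FileNotFoundError: [Errno 2] No such file or directory: 'w1.npz'
```

```bash
python3 - <<'E'
t=open("meas.py").read()
t=t.replace("    if len(r): best.append","    r=r[r<r.min()+12] if len(r) else r\n    if len(r): best.append").replace("[:300,q]","[:260,q]")
open("meas.py","w").write(t)
E
cp s1.npz w1.npz; python3 meas.py w2; python3 meas.py w1
```

```text
red box [ 193   28   42   30 1057] [213.3755913   41.14569536]
red edges 0.0049351466339753874 -0.006403890100932411
[(250, np.int64(168), np.int64(173)), (251, np.int64(168), np.int64(173)), (252, np.int64(168), np.int64(173)), (253, np.int64(168), np.int64(173)), (254, np.int64(168), np.int64(173)), (255, np.int64(169), np.int64(173)), (256, np.int64(169), np.int64(173)), (257, np.int64(169), np.int64(173)), (258, np.int64(169), np.int64(173))]
pointer row 170.72222222222223 gap mm 51.514133797106346 world mark [ 0.5200851  -0.05608262  0.015     ]
red box [562 170  16  20 286] [569.67132867 179.59440559]
red edges 0.008777439325279676 -0.00963328806357995
[(258, np.int64(208), np.int64(219)), (259, np.int64(208), np.int64(219)), (260, np.int64(98), np.int64(98)), (261, np.int64(98), np.int64(99)), (262, np.int64(98), np.int64(99)), (263, np.int64(98), np.int64(99)), (264, np.int64(98), np.int64(99)), (265, np.int64(98), np.int64(99)), (266, np.int64(98), np.int64(99))]
pointer row 124.0 gap mm -46.24421311235326 world mark [ 0.79713359 -0.20329675  0.015     ]
```

Emit:
send_rows --pt "0 0 0 0.3 0" --pt "0 0 0 0.6 0" --pt "0 0 0 0.9 0" --pt "0 0 0 1.2 0" --pt "0 0 0 1.5 0" --pt "0 0 0 1.5 0" --pt "0 0 0 1.5 0"

```text
clock: 3.68
position: [0.553, -0.1551, 0.0231]
ee_rot: [-1.572, 0.078, -0.078]
force: [-0.8, -4.4, 2.3]
width: 0.004
```

```bash
python3 look.py w3; python3 meas.py w3
```

```text
3.675 [ 0.553  -0.1551  0.0231] [-0.77 -4.44  2.34] y_st -0.09904388421106364
red box [ 195   62   42   28 1001] [215.42857143  74.62737263]
red edges 0.004836103044851069 -0.0059671494651008725
[(251, np.int64(171), np.int64(176)), (252, np.int64(171), np.int64(176)), (253, np.int64(171), np.int64(176)), (254, np.int64(171), np.int64(176)), (255, np.int64(171), np.int64(176)), (256, np.int64(171), np.int64(176)), (257, np.int64(171), np.int64(176)), (258, np.int64(171), np.int64(176)), (259, np.int64(171), np.int64(176))]
pointer row 173.5 gap mm 39.74459190147246 world mark [ 0.52014632 -0.05586186  0.015     ]
```

Emit:
send_rows --pt "0 0 0 0.3 0" --pt "0 0 0 0.6 0" --pt "0 0 0 0.9 0" --pt "0 0 0 1.2 0" --pt "0 0 0 1.5 0" --pt "0 0 0 1.5 0"

```text
clock: 4.47
position: [0.5546, -0.1402, 0.0231]
ee_rot: [-1.572, 0.077, -0.078]
force: [-1.1, -5.0, 3.3]
width: 0.005
```

Emit:
send_rows --pt "0 0 0 0.3 0" --pt "0 0 0 0.6 0" --pt "0 0 0 0.9 0" --pt "0 0 0 1.2 0" --pt "0 0 0 1.2 0" --pt "0 0 0 1.2 0"

```text
clock: 5.22
position: [0.5558, -0.1283, 0.0231]
ee_rot: [-1.571, 0.077, -0.078]
force: [0.6, -5.6, 3.5]
width: 0.005
```

```bash
python3 look.py w4; python3 meas.py w4
```

```text
5.225 [ 0.5558 -0.1283  0.0231] [ 0.64 -5.63  3.5 ] y_st -0.07204752503762712
red box [200 130  40  25 907] [219.18963616 141.86328556]
red edges 0.00484869708708837 -0.005453621316013381
[(251, np.int64(171), np.int64(176)), (252, np.int64(171), np.int64(176)), (253, np.int64(171), np.int64(176)), (254, np.int64(171), np.int64(176)), (255, np.int64(171), np.int64(176)), (256, np.int64(171), np.int64(176)), (257, np.int64(171), np.int64(176)), (258, np.int64(171), np.int64(176)), (259, np.int64(171), np.int64(176))]
pointer row 173.5 gap mm 12.980001981836068 world mark [ 0.52015594 -0.05562724  0.015     ]
```

View pics/w4.png

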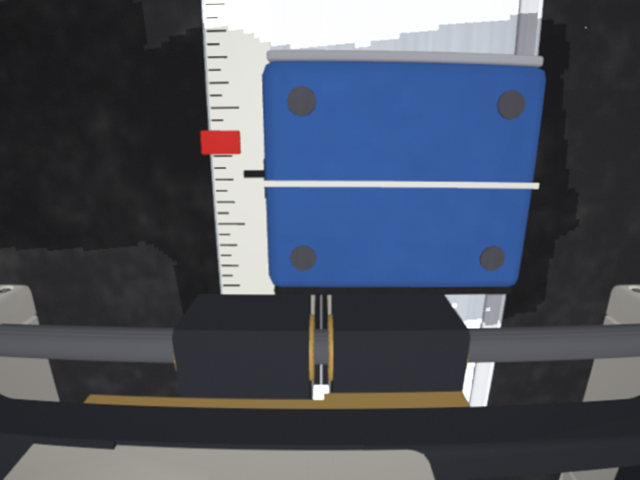

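Emit:
send_rows --pt "0 0 0 0.2 0" --pt "0 0 0 0.4 0" --pt "0 0 0 0.6 0" --pt "0 0 0 0.8 0" --pt "0 0 0 0.9 0" --pt "0 0 0 0.9 0"

```text
clock: 6.02
position: [0.5567, -0.1196, 0.0231]
ee_rot: [-1.572, 0.078, -0.078]
force: [0.1, -5.8, 3.4]
width: 0.007
```

```bash
python3 look.py w5; python3 meas.py w5
```

```text
6.025 [ 0.5567 -0.1196  0.0231] [ 0.07 -5.84  3.41] y_st -0.06332463705823167
red box [201 150  40  26 874] [220.40617849 162.45308924]
red edges 0.0052111138621403555 -0.005764369637843533
[(251, np.int64(171), np.int64(176)), (252, np.int64(171), np.int64(176)), (253, np.int64(171), np.int64(176)), (254, np.int64(171), np.int64(176)), (255, np.int64(171), np.int64(176)), (256, np.int64(171), np.int64(176)), (257, np.int64(171), np.int64(176)), (258, np.int64(171), np.int64(176)), (259, np.int64(171), np.int64(176))]
pointer row 173.5 gap mm 4.39593646252636 world mark [ 0.52016107 -0.05548295  0.015     ]
```

Emit:
send_rows --pt "0 0 0 0.1 0" --pt "0 0 0 0.2 0" --pt "0 0 0 0.3 0" --pt "0 0 0 0.37 0" --pt "0 0 0 0.37 0"

```text
clock: 6.7
position: [0.557, -0.116, 0.0231]
ee_rot: [-1.572, 0.078, -0.079]
force: [-1.3, -7.2, 2.7]
width: 0.005
```

```bash
python3 look.py w6; python3 meas.py w6; python3 -c "
import cv2;im=cv2.imread('pics/w6.png');cv2.imwrite('pics/w6z.png',cv2.resize(im[130:220,180:300],None,fx=6,fy=6))"
```

```text
6.7 [ 0.557  -0.116   0.0231] [-1.29 -7.18  2.7 ] y_st -0.059735652265316325
red box [202 158  39  26 857] [220.8529755  171.18203034]
red edges 0.0055726935072656705 -0.005512499576832447
[(250, np.int64(171), np.int64(176)), (251, np.int64(171), np.int64(176)), (252, np.int64(171), np.int64(176)), (253, np.int64(171), np.int64(176)), (254, np.int64(171), np.int64(176)), (255, np.int64(171), np.int64(176)), (256, np.int64(171), np.int64(176)), (257, np.int64(171), np.int64(176)), (258, np.int64(171), np.int64(176))]
pointer row 173.5 gap mm 0.6924473327824741 world mark [ 0.52010622 -0.05558807  0.015     ]
```

View pics/w6z.png

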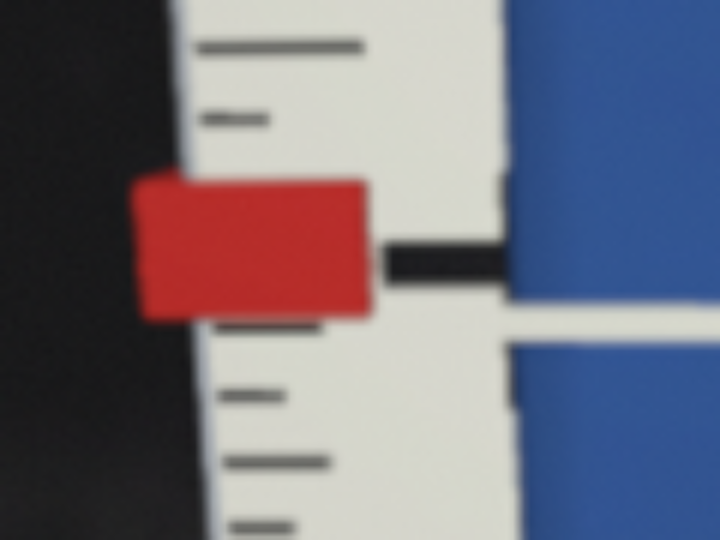

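Emit:
send_rows --pt "0 0 0 -1 0" --pt "0 0 0 -3 0" --pt "0 0 -5 -3 0" --pt "0 0 -11 -3 0" --pt "0 0 -15 0 0" --pt "0.85 -3 -15 6 0" --pt "0.85 -5.5 -15 12 0" --pt "0.85 -8 -15 18 0" --pt "0.85 -10.5 -15 24 0" --pt "0.85 -13 -15 30 0" --pt "0.85 -15.5 -15 36 0" --pt "0.85 -18 -15 40 0" --pt "0.85 -18 -15 41 0" --pt "0.85 -18 -15 41 0" --pt "0.85 -18 -15 41 0"

```text
clock: 8.62
position: [0.4187, 0.3098, 0.1724]
ee_rot: [-1.571, 0.079, -0.079]
force: [-0.6, -0.4, 0.2]
width: 0.854
```

```bash
python3 look.py w7
```

```text
8.625 [0.4187 0.3098 0.1724] [-0.57 -0.37  0.2 ] y_st 0.350096732337408
```

View pics/w7.png

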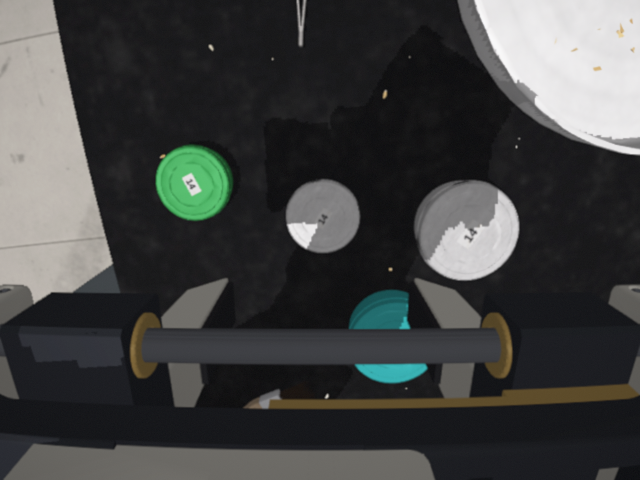

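```bash
cat > dish.py <<'E'
import sys
from h import *
n=sys.argv[1]; s=dict(np.load(n+".npz")); P=pose("wrist",s); im=cv2.imread(f"pics/{n}.png")
V=im.max(2); S=cv2.cvtColor(im,cv2.COLOR_BGR2HSV)[...,1]
m=((V>75)&(S<60)).astype(np.uint8); m=cv2.morphologyEx(m,cv2.MORPH_OPEN,np.ones((5,5)))
for c in cv2.findContours(m,0,2)[0]:
    a=cv2.contourArea(c)
    if 2500<a<15000:
        (x,y),r=cv2.minEnclosingCircle(c)
        if y>280: continue
        for z in (.012,.024):
            W=cast(P,c.reshape(-1,2),z)[:,:2].astype(np.float32)
            (X,Y),rr=cv2.minEnclosingCircle(W); d=np.array([X,Y])-s["position"][:2]
            print((x,y,r),"z",z,(X,Y),"diam",2*rr,"tool dx,dz mm",1e3*d@[.995,-.1],1e3*d@[.1,.995])
E
python3 dish.py w7
```

```text
(466.8277587890625, 229.24636840820312, 52.859012603759766) z 0.012 (0.5427221059799194, 0.2851485311985016) diam 0.09583982825279236 tool dx,dz mm 125.88378001342119 -12.10173319690701
(466.8277587890625, 229.24636840820312, 52.859012603759766) z 0.024 (0.5383245944976807, 0.288941890001297) diam 0.09223176538944244 tool dx,dz mm 121.12892020831407 -8.767092336349453
(322.05316162109375, 215.62306213378906, 37.364070892333984) z 0.012 (0.419750839471817, 0.3093715310096741) diam 0.06382348388433456 tool dx,dz mm 1.1050698567420394 -0.296975035600624
(322.05316162109375, 215.62306213378906, 37.364070892333984) z 0.024 (0.4199924170970917, 0.31225109100341797) diam 0.061423178762197495 tool dx,dz mm 1.0574835945159347 2.5923449207020184
```

Emit:
send_rows --pt "0.85 0.1 6 0.15 0" --pt "0.85 0.1 11 0.15 0" --pt "0.85 0.1 14 0.15 0" --pt "0.85 0.1 15.5 0.15 0" --pt "0.85 0.1 16.4 0.15 0" --pt "0.85 0.1 16.6 0.15 0" --pt "0.85 0.1 16.6 0.15 0"

```text
clock: 9.55
position: [0.4192, 0.3138, 0.0075]
ee_rot: [-1.569, 0.076, -0.077]
force: [0.2, 0.1, 0.2]
width: 0.851
```

```bash
python3 look.py w8
```

```text
9.55 [0.4192 0.3138 0.0075] [0.16 0.14 0.18] y_st 0.3541073502924035
```

View pics/w8.png

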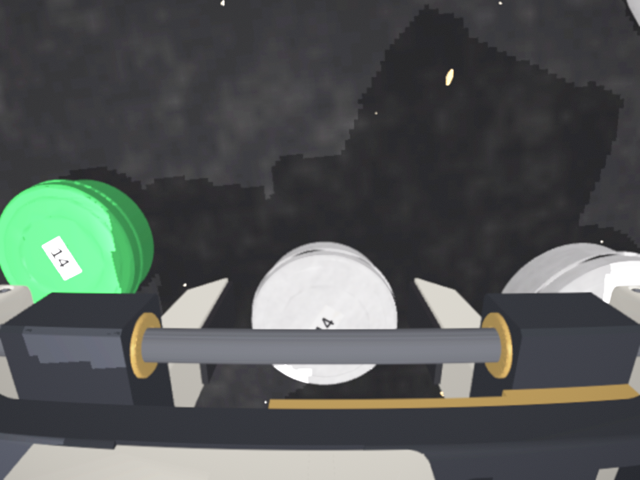

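```bash
python3 - <<'E'
from h import *
s=dict(np.load("w8.npz"));P=pose("wrist",s)
# lid: left/right extremes 252..397 , bottom 384
W=cast(P,[(252,317),(397,317),(324,384),(324,247)],.024); d=W-s["position"]
print(W.round(4)); print((d[:,:2]@np.array([[.995,.1],[-.1,.995]])*1e3).round(1))
E
```

```text
[[0.3912 0.3169 0.024 ]
 [0.45   0.311  0.024 ]
 [0.4173 0.2817 0.024 ]
 [0.4232 0.3438 0.024 ]]
[[-28.1   0.3]
 [ 30.9   0.4]
 [  1.3 -32.1]
 [  1.   30.3]]
```

Emit:
send_rows --pt "0.85 0.1 0.1 -0.1 0" --pt "0.85 0.1 0.1 -0.1 0" --pt "0.4 0.1 0.1 -0.1 0" --pt "0.4 0.1 0.1 -0.1 0" --pt "0.4 0.1 0.1 -0.1 0" --pt "0.4 0.1 0.1 -0.1 0" --pt "0.4 0.1 0.1 -0.1 0" --pt "0.4 0.1 0.1 -0.1 0" --squeeze 15

```text
clock: 10.6
position: [0.4195, 0.3124, 0.0057]
ee_rot: [-1.569, 0.076, -0.076]
force: [0.4, 0.4, 0.5]
width: 0.602
```

```bash
python3 look.py w9
```

```text
10.6 [0.4195 0.3124 0.0057] [0.37 0.36 0.54] y_st 0.3527653599157021
```

Emit:
send_rows --pt "0.4 0 -2 0 0" --pt "0.4 0 -6 0 0" --pt "0.4 0 -10 0 0" --pt "0.4 3 -11 -4 0" --pt "0.4 6 -11 -8 0" --pt "0.4 9 -11 -12 0" --pt "0.4 12 -11 -16 0" --pt "0.4 15 -11 -20 0" --pt "0.4 18 -11 -24 0" --pt "0.4 20 -11 -26 0" --pt "0.4 20 -11 -26.5 0" --pt "0.4 20 -11 -26.5 0" --pt "0.4 20 -11 -26.5 0"

```text
clock: 12.28
position: [0.5922, 0.0307, 0.1158]
ee_rot: [-1.569, 0.075, -0.074]
force: [-0.1, 0.1, -0.6]
width: 0.602
```

```bash
python3 look.py w10; python3 -c "
from h import *
cv2.imwrite('pics/t10.png',imaging.get_image('top')); cv2.imwrite('pics/s10.png',imaging.get_image('side'))"
```

```text
12.275 [0.5922 0.0307 0.1158] [-0.06  0.06 -0.64] y_st 0.08975912446812584
```

View pics/w10.png

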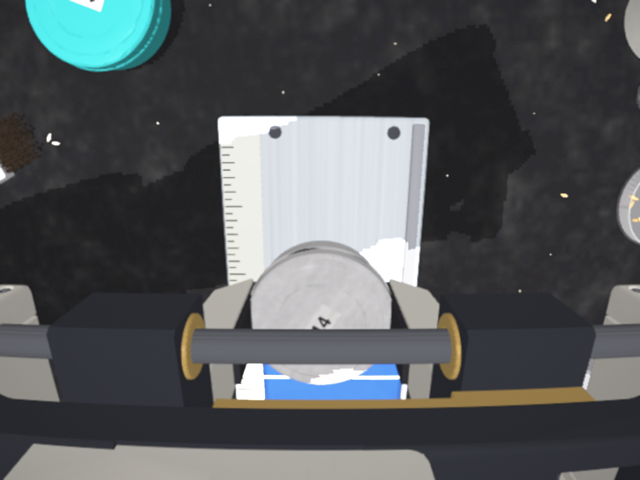

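View pics/s10.png

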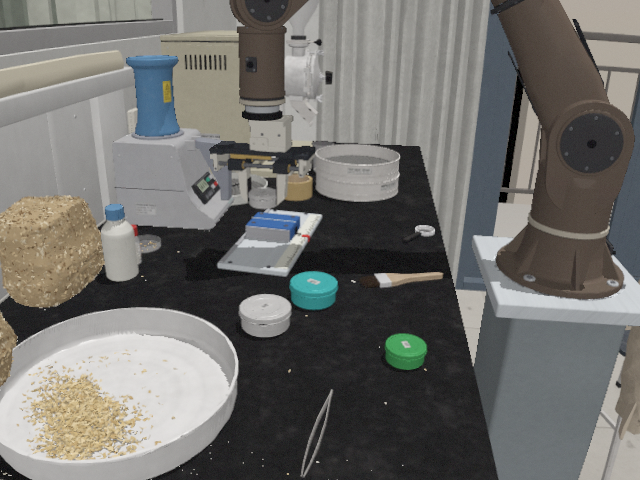

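View pics/t10.png

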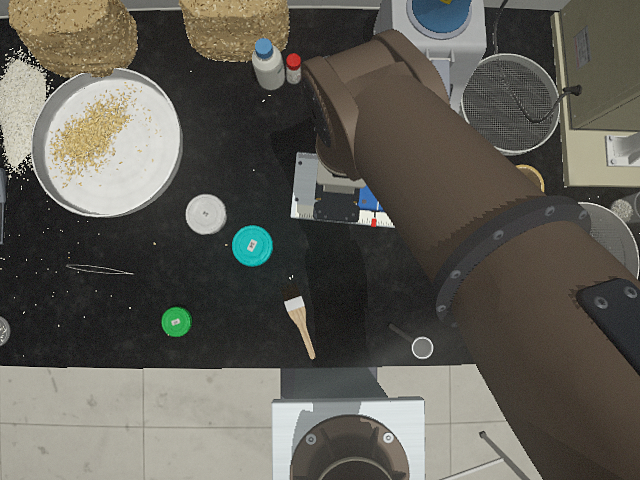

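```bash
python3 - <<'E'
from h import *
s=dict(np.load("w10.npz"));P=pose("wrist",s)
Rt=R.from_rotvec(s["ee_rot"]).as_matrix(); print(Rt.round(4))
W=cast(P,[(250.5,315),(390.5,315),(321,383.5)],s["position"][2]+.0183)-s["position"]; print("dish in tool mm",(W@Rt*1e3).round(1))
E=cast(P,[(218.5,117),(429,118),(221,145),(427.5,145),(229,280),(417,282)],.012); print(E.round(4))
e=np.array([[.995,.1],[-.1,.995]])
print("stage xst/yst",(E[:,:2]@e).round(4),"tcp",s["position"][:2]@e)
s=dict(np.load("w6.npz"));P=pose("wrist",s); im=cv2.imread("pics/w6.png")
H,S,V=cv2.split(cv2.cvtColor(im,cv2.COLOR_BGR2HSV));b=((H>100)&(H<125)&(S>120))
for y in(100,150,230):
    x=np.nonzero(b[y])[0]; print("blue xst -42..58",(cast(P,[(x.min(),y),(x.max()+1,y)],.0435)[:,:2]@e).round(4))
print("face top edge yst",(cast(P,[(400,51),(400,56),(400,60),(400,64)],.038)[:,:2]@e)[:,1].round(4))
E
python3 -c "
import cv2;im=cv2.imread('pics/w6.png');cv2.imwrite('pics/w6y.png',im[30:110,250:560].repeat(2,0).repeat(2,1))"
```

```text
[[ 9.955e-01 -3.000e-04  9.490e-02]
 [-9.490e-02  5.000e-04  9.955e-01]
 [-4.000e-04 -1.000e+00  5.000e-04]]
dish in tool mm [[-28.3 -18.3   2.2]
 [ 27.9 -18.3   2.2]
 [ -0.  -18.3 -30.5]]
[[ 0.5334  0.1172  0.012 ]
 [ 0.6702  0.1035  0.012 ]
 [ 0.5322  0.0992  0.012 ]
 [ 0.6687  0.0862  0.012 ]
 [ 0.5221  0.0033  0.012 ]
 [ 0.659  -0.0114  0.012 ]]
stage xst/yst [[0.519  0.17  ]
 [0.6565 0.17  ]
 [0.5197 0.152 ]
 [0.6567 0.1526]
 [0.5192 0.0555]
 [0.6568 0.0545]] tcp [0.58620814 0.08975912]
blue xst -42..58 [[0.5466 0.0241]
 [0.6431 0.0253]]
blue xst -42..58 [[0.5463 0.0074]
 [0.6432 0.0082]]
blue xst -42..58 [[ 0.5463 -0.0215]
 [ 0.643  -0.0215]]
face top edge yst [0.0407 0.0391 0.0378 0.0365]
```

View pics/w6y.png

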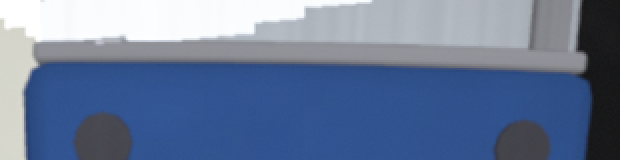

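Emit:
send_rows --pt "0.4 0.1 3 -0.6 0" --pt "0.4 0.1 6 -1.2 0" --pt "0.4 0.1 8 -1.2 0" --pt "0.4 0.1 9 -1.2 0" --pt "0.4 0.1 9.3 -1.2 0" --pt "0.4 0.1 9.3 -1.2 0" --pt "0.4 0.1 9.3 -1.2 0"

```text
clock: 13.3
position: [0.5933, 0.0173, 0.0235]
ee_rot: [-1.569, 0.075, -0.077]
force: [0.3, -0.4, -1.0]
width: 0.601
```

```bash
python3 look.py w11; python3 -c "
from h import *
cv2.imwrite('pics/s11.png',imaging.get_image('side')[190:290,200:340].repeat(5,0).repeat(5,1))"
```

```text
13.3 [0.5933 0.0173 0.0235] [ 0.31 -0.39 -0.96] y_st 0.07656132565787833
```

View pics/w11.png

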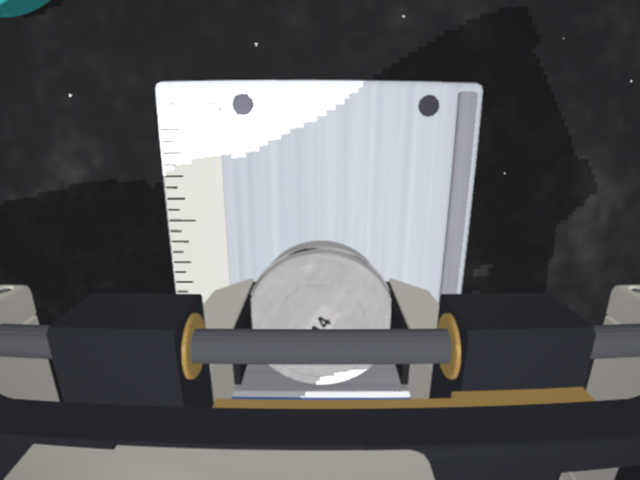

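View pics/s11.png

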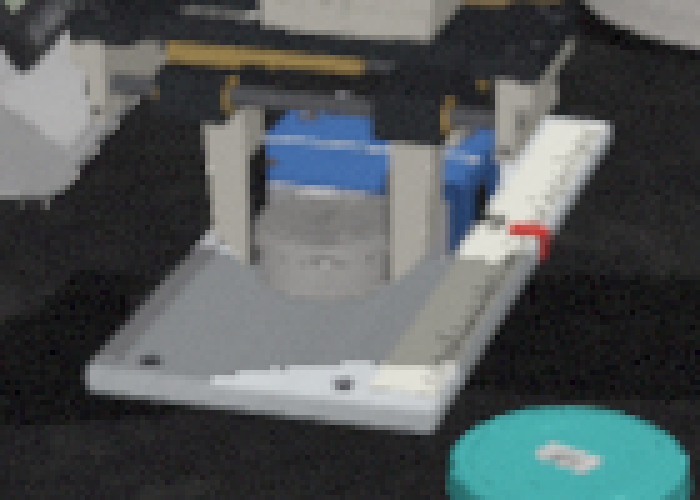

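```bash
python3 - <<'E'
from h import *
s=dict(np.load("w11.npz"));P=pose("wrist",s); e=np.array([[.995,.1],[-.1,.995]])
print("tcp",s["position"][:2]@e)
print("dish back at lid", cast(P,[(321,383)],s["position"][2]+.0183)[0,:2]@e)
print("face top edge",[(r,(cast(P,[(321,r)],.038)[0,:2]@e).round(4)) for r in (388,391,394)])
im=cv2.imread("pics/w11.png"); cv2.imwrite("pics/w11z.png",im[345:410,210:440].repeat(3,0).repeat(3,1))
E
```

```text
tcp [0.58862795 0.07656133]
dish back at lid [0.58865486 0.04632254]
face top edge [(388, array([0.5887, 0.0408])), (391, array([0.5887, 0.0392])), (394, array([0.5887, 0.0375]))]
```

View pics/w11z.png

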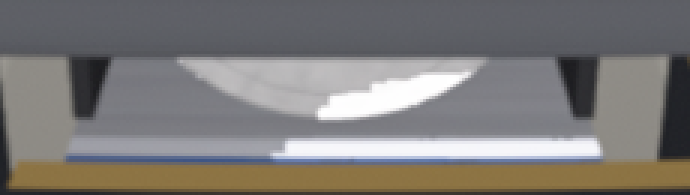

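Emit:
send_rows --pt "0.4 -0.1 0.1 -0.2 0" --pt "0.4 -0.1 0.2 -0.4 0" --pt "0.4 -0.1 0.3 -0.4 0" --pt "0.4 -0.1 0.4 -0.4 0" --pt "0.4 -0.1 0.5 -0.4 0" --pt "0.4 -0.1 0.5 -0.4 0" --pt "0.4 -0.1 0.5 -0.4 0"

```text
clock: 14.28
position: [0.5914, 0.0134, 0.0177]
ee_rot: [-1.569, 0.076, -0.076]
force: [-0.3, -1.1, 0.7]
width: 0.605
```

```bash
python3 look.py w12; python3 -c "
from h import *
im=cv2.imread('pics/w12.png'); cv2.imwrite('pics/w12z.png',im[345:410,210:440].repeat(3,0).repeat(3,1))"
```

```text
14.275 [0.5914 0.0134 0.0177] [-0.35 -1.07  0.73] y_st 0.07243695400279225
```

View pics/w12z.png

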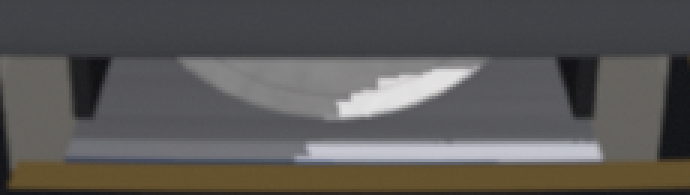

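```bash
python3 - <<'E'
from h import *
e=np.array([[.995,.1],[-.1,.995]])
for n in("w11","w12"):
    s=dict(np.load(n+".npz"));P=pose("wrist",s)
    im=cv2.imread(f"pics/{n}.png"); g=cv2.cvtColor(im,cv2.COLOR_BGR2GRAY)
    print(n,[int(v) for v in g[376:400,260]],[int(v) for v in g[376:400,325]])
    for r in (386,388,390,392): print(r,(cast(P,[(260,r)],.038)[0,:2]@e).round(4))
    for r in (382,384,386):print("dish",r, (cast(P,[(325,r)],s["position"][2]+.0183)[0,:2]@e).round(4))
E
```

```text
w11 [123, 123, 125, 124, 124, 125, 124, 122, 121, 122, 123, 124, 125, 126, 136, 152, 158, 161, 161, 160, 146, 104, 87, 104] [230, 252, 253, 253, 253, 254, 254, 250, 200, 135, 121, 124, 125, 129, 149, 194, 233, 246, 247, 246, 243, 196, 121, 105]
386 [0.5617 0.0416]
388 [0.5617 0.0406]
390 [0.5616 0.0395]
392 [0.5616 0.0384]
dish 382 [0.5904 0.0468]
dish 384 [0.5904 0.0458]
dish 386 [0.5904 0.0448]
w12 [87, 88, 88, 88, 89, 89, 88, 87, 86, 87, 86, 87, 88, 88, 90, 99, 110, 114, 115, 114, 114, 104, 75, 73] [124, 128, 160, 216, 225, 225, 224, 202, 149, 98, 86, 87, 88, 89, 92, 110, 142, 177, 197, 200, 196, 188, 150, 96]
386 [0.5613 0.042 ]
388 [0.5612 0.0409]
390 [0.5611 0.0399]
392 [0.5611 0.0389]
dish 382 [0.5888 0.0427]
dish 384 [0.5888 0.0417]
dish 386 [0.5888 0.0407]
```

Emit:
send_rows --pt "0.75 0 0 0 0" --pt "0.75 0 0 0 0" --pt "0.75 0 0 0 0" --pt "0.75 0 0 0 0" --pt "0.75 0 -1 0 0" --pt "0.75 0 -4 0 0" --pt "0.75 0 -9 0 0" --pt "0.75 0 -15 0 0" --pt "0.75 0 -18 0 0" --pt "0.75 0 -18 0 0" --pt "0.75 0 -18 0 0"

```text
clock: 15.7
position: [0.5908, 0.0131, 0.1973]
ee_rot: [-1.57, 0.077, -0.076]
force: [-0.8, 0.1, -0.5]
width: 0.753
```

```bash
python3 look.py w13;python3 meas.py w13; python3 -c "
from h import *
cv2.imwrite('pics/s13.png',imaging.get_image('side')[190:290,200:340].repeat(5,0).repeat(5,1))"
```

```text
15.7 [0.5908 0.0131 0.1973] [-0.75  0.07 -0.46] y_st 0.07210035993552598
red box [622  53  18  39 568] [631.76408451  72.76760563]
red edges 0.016348644721605132 -0.016222523485489942
[(263, np.int64(0), np.int64(11)), (264, np.int64(0), np.int64(11)), (265, np.int64(0), np.int64(11)), (266, np.int64(0), np.int64(11)), (267, np.int64(0), np.int64(11)), (268, np.int64(0), np.int64(11)), (269, np.int64(0), np.int64(11)), (270, np.int64(0), np.int64(11)), (271, np.int64(0), np.int64(11))]
pointer row 5.5 gap mm -41.99845972927457 world mark [0.87284622 0.1108616  0.015     ]
```

View pics/w13.png

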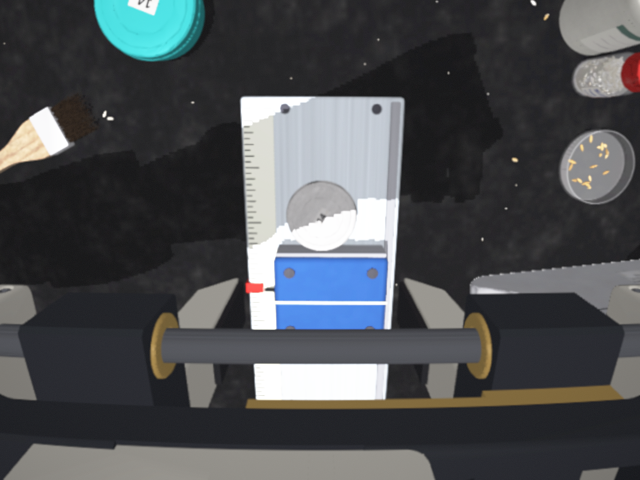

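View pics/s13.png

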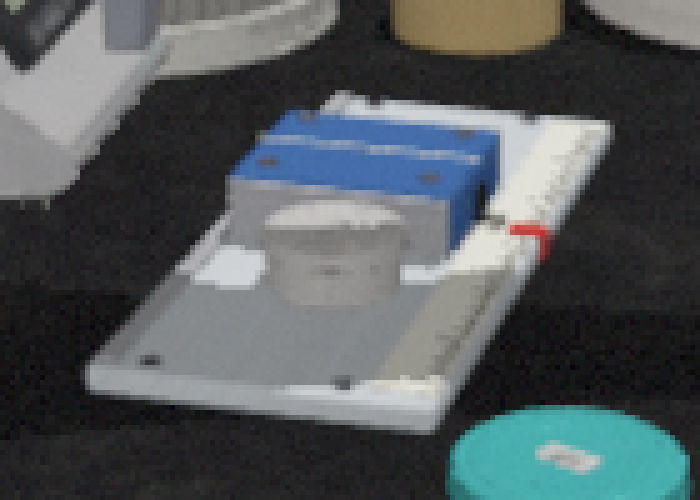

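```bash
python3 - <<'E'
from h import *
e=np.array([[.995,.1],[-.1,.995]])
s=dict(np.load("w13.npz"));P=pose("wrist",s);im=cv2.imread("pics/w13.png")
H,S,V=cv2.split(cv2.cvtColor(im,cv2.COLOR_BGR2HSV))
red=(((H<8)|(H>172))&(S>140)&(V>90)); red[:, 300:]=0; red[:250]=0
y,x=np.nonzero(red); print("red",x.mean(),y.min(),y.max(),y.mean()); m=cast(P,[(x.mean(),y.mean())],.015)[0]; print(m, m[:2]@e)
v=V[270:310,268:274].astype(float); print(V[284:297,270]); w=255-V[284:297,269:273].astype(float).mean(1); w=np.clip(w-100,0,None); r=(w*np.arange(284,297)).sum()/w.sum(); p=cast(P,[(270,r)],.018)[0]; print("ptr",r,p[:2]@e,"gap mm",1e3*(m-p)[:2]@e[:,1])
print("face edge",cast(P,[(321,247.5)],.038)[0,:2]@e, V[238:258,321])
W=cast(P,[(286,216),(357,214),(321,180.5),(321,250)],.036)[:,:2]@e;print("dish L R far near",W.round(4))
E
```

```text
red 252.58709677419355 280 293 287.23225806451615
[ 0.51864731 -0.05469567  0.015     ] [ 0.52152364 -0.00255746]
[255 255 246 178  98  66  98 216 255 255 255 255 255]
ptr 289.0085679314565 [ 0.53856326 -0.00296076] gap mm 0.40329637896707116
face edge [0.58672381 0.04500567] [254 255 254 254 254 254 253 251 253 255 255 255 223 141 137 204 242 246
 229 193]
dish L R far near [[0.5571 0.0723]
 [0.617  0.0741]
 [0.5866 0.1024]
 [0.5867 0.0421]]
```

```bash
python3 -c "
from cell import arm; print(arm.sign_off())"
```

```text
the job is handed in; nothing more can be done
None
```

The job is done and handed in at about 16 s of the 54 s allowed. I moved the stop slide about 51 mm in small pushes against its rubber end, looking between most of them. I then gripped the small metal dish from above at 15 N and set it on the stage against the steel face of the stop.

Last checks, made from the wrist camera after the gripper had lifted clear, with the side picture agreeing by eye:
- **Pointer:** it stands 0.4 mm short of the middle of the red, where the red reaches 5 mm either way. It never passed the red.
- **Clip:** the red clip measured within about 2 mm of where it was before, which is the accuracy of the calibration, so it shows no shift.
- **Dish:** it stands flat, about 2 mm off the steel face and within about 1 mm of half-way across the stage.

- **One disagreement:** in the last picture a rough guess at the face edge came out about 5 mm further along (+y). I didn't use it: it was a badly chosen pixel row in an overexposed patch that still showed the lid. The 2 mm gap rests on the two closer views taken just before release.
- **Failed readings:** my automatic pointer-to-mark reading picked up the wrong object in the first and last wide views, so I took those readings by a separate calculation.

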